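Press a lens barrel into its sprung V-block

TASK

Lift the aluminium lens barrel off its wire rest and lay it, without dropping it, lengthwise in the V-block, its plain end up to the end stop and its wide collar overhanging the open end. Then push the barrel gently down so that it bears on both faces of the V and the sprung saddle sinks about 6 mm, half its travel and never all the way down, and finish while still holding it pressed there: do not let up at the end. Leave the other things on the bench where they are.

Things in the scene. Friction and masses are not known exactly. Their poses are not given: they have to be found in the camera images.
- barrel_mid (a point): Middle of the plain part of the lens barrel, on its axis: an aluminium cylinder 34 mm across and 112 mm long (56 mm to either side of this point), with a ribbed collar 44 mm across and 12 mm long at one end (so 124 mm overall). About 0.16 kg. x runs along the axis towards the collar. It starts lying level across the wire rest, axis 46 mm above the bench.
- barrel_end (a point): Centre of the barrel's plain end face, 56 mm from barrel_mid, at its -x end.
- barrel: The same barrel as a whole; origin and axes as barrel_mid. Gripped rigidly and even 0.5 mm off-centre it bears on one face of the V only, and the sideways force on the tool is then about as large as the downward one; it is near zero when both faces carry. Left free or pressed on top near mid-length, the barrel centres itself.
- rest: The wire rest, fixed: white base plate 110 x 60 x 8 mm with two V-shaped steel wires (6 mm thick, 54 mm wide, top 45 mm above the bench) that stand at 40 mm to either side of its middle, leaving 74 mm between them for fingers. Origin at the middle of its underside; x along the barrel lying on it, x pointing to the collar.
- saddle_axis (a point): Point on the line where the axis of the seated barrel lies, at mid-length of the V-block; 64 mm above the bench while the saddle is up, sinking with it. x along the groove, away from the end stop; z up; y to the left. The end stop's face is at x = -52 mm; it reaches 8 mm above this line. With its plain end on the stop, the seated barrel has barrel_mid at x = +4 mm.
- vbase: Fixed blue base of the V-block, 170 x 90 x 10 mm, 64 mm below saddle_axis, same axes; origin at the middle of its underside. The sprung saddle on it has two V supports, each 22 mm long and 60 mm wide, tops 3 mm below saddle_axis, at x = -41 and +41 mm: 60 mm between them is open for fingers, down to the saddle's plate 32 mm below saddle_axis.
- saddle (a joint): How far the sprung saddle has been pushed down (m): 0 is up, 0.012 is its hard stop. It starts to sink at about 4 N and takes 1.2 N more per mm (about 11 N in all, less the barrel's weight, at 6 mm). The barrel's weight alone does not sink it. The sloping 45-degree faces of its V are saddle_c8 and saddle_c10 on the left (+y) side, saddle_c9 and saddle_c11 on the right.
- spare_tube: short open aluminium tube, 32 mm across and 45 mm tall, standing; bystander; origin at its underside
- bottle_a: amber reagent bottle, 84 mm across, 200 mm tall; bystander; origin at its underside
- bottle_b: amber reagent bottle, 84 mm across, 200 mm tall; bystander; origin at its underside
- beaker: white plastic beaker, 72 mm across, 85 mm tall; bystander; origin at its underside
- flask: conical glass flask, 84 mm across, 118 mm tall; bystander; origin at its underside
- dish: flat glass dish, 90 mm across, 14 mm tall; bystander; origin at its underside
- stopper: cork stopper, 32 mm across, 30 mm tall; bystander; origin at its underside
There are look-alikes about, which are no part of the job. What is shaped like the barrel but green or orange is not meant.

How it is judged:
On the way, in this order (a step that is already met when the one before it is completed fails the run):
1. the barrel is held by the fingers, lifted off the rest (contact force between the fingers and barrel above 1 N and height (world z) of barrel_mid above 0.07 m and contact force between barrel and rest below 0.1 N), for 0.1 s.
2. the barrel lies in the V, plain end to the stop, on both faces, held by the fingers (y of barrel_mid in the frame of saddle_axis between -0.003 and 0.003 m and z of barrel_mid in the frame of saddle_axis between -0.004 and 0.003 m and x of barrel_end in the frame of saddle_axis between -0.056 and -0.044 m and angle between the x axis of barrel_mid and the x axis of saddle_axis, either way round below 0.05 rad and contact force between the fingers and barrel above 1 N and (contact force between barrel and saddle_c8 above 0.3 N or contact force between barrel and saddle_c10 above 0.3 N) and (contact force between barrel and saddle_c9 above 0.3 N or contact force between barrel and saddle_c11 above 0.3 N)), for 0.1 s.
At the end, for the whole second after the job is handed in: Fingers still press on the barrel (over 1 N), at rest in the V: axis within 3 mm sideways, -4 to +3 mm in height, 0.05 rad of the seated line; plain end within 8 mm of the stop; over 1 N on a left and on a right face; saddle down 3 to 9.5 mm; kept through the last second (y of barrel_mid in the frame of saddle_axis between -0.003 and 0.003 m and z of barrel_mid in the frame of saddle_axis between -0.004 and 0.003 m and x of barrel_end in the frame of saddle_axis between -0.056 and -0.044 m and angle between the x axis of barrel_mid and the x axis of saddle_axis, either way round below 0.05 rad and contact force between the fingers and barrel above 1 N and (contact force between barrel and saddle_c8 above 1 N or contact force between barrel and saddle_c10 above 1 N) and (contact force between barrel and saddle_c9 above 1 N or contact force between barrel and saddle_c11 above 1 N) and value of joint saddle between 0.003 and 0.0095 m and linear speed of barrel below 0.01 m/s); the arm keeps its last pose, push and grip.
It fails at once if the barrel is dropped: it falls freely, out of the fingers, faster than 0.5 m/s (linear speed of barrel above 0.5 m/s and contact force between the fingers and barrel below 0.1 N).
It fails at once if the saddle is rammed down onto its hard stop (value of joint saddle above 0.0118 m).
It fails at once if a bystander is moved more than 30 mm (distance of any of spare_tube, bottle_a, bottle_b, beaker, flask, dish, stopper from where it was at the start of the episode above 0.03 m).
It also fails if it takes over 40 s, if anything falls off the work surface, if the arm or the gripper's body presses on something with over 40 N, if the wrist force passes 120 N, or if a joint passes its speed limit or range.

ROBOT

A 7-joint arm with a two-finger parallel gripper is mounted at the origin on the work surface. World frame = base frame: x ahead of the robot, y to its left, z up, the work surface at z = 0. Lengths are in m, angles in rad, forces in N, time in s.
With the tool pointing down it reaches from about 0.425 to 0.8 m from the base axis. Payload 8.3 kg.
Tool frame: the origin (TCP) lies on the centre line of the jaws, within the pads' length; the fingertips stand 19 mm ahead of it and the grasp point (between the pads) is the TCP; z points along the fingers, y is the direction in which the jaws open and shut (so a half turn about z gives the same grasp; the last joint's range is limited). The gripper opens to 85 mm and grips with 20 to 120 N. Pads are 22 mm wide; open, the fingers measure 114 mm over their backs; the gripper's body (76 mm by 85 mm) begins 54 mm behind the grasp point. The pads swing forward as they close: fully open they stand 13 mm farther back than shut.
Start: joints at [-1.294, 0.383, 0.016, 1.37, -0.006, 1.388, -0.046], TCP at [0.208, 0.589, 0.25] pointing down, gripper open.
Joint ranges: [-2.95, 2.95], [-0.25, 2.06], [-1.52, 1.56], [0.18, 2.33], [-1.44, 4.58], [0.02, 2.06], [-3.01, 3.01]. Speed limits (rad/s): [2.39, 2.39, 3.01, 3.01, 3.14, 3.14, 3.14].

INTERFACE

Orientations are given as a unit quaternion [x, y, z, w].
In Python, from cell import r, cams, order gives the robot as it stands. The module is installed in compiled form; this text tells all that it offers.
- The arm moves only by the shell command python3 -m pendant 'ROWS' [OPENING] [FORCE]. ROWS is JSON, a list of rows, each an object of numbers: "dx", "dy", "dz": the shift along the tool's x, y, z in cm; "roll": the turn about the tool's z in rad. In form: [{"dx": .., "dy": .., "dz": .., "roll": ..}, ...]. A call has exactly 8 rows; each row shifts and turns the commanded pose from where the row before left it, along the tool's axes as they then stand; what a row does not reach is not made up. A row lasts 1/10 s, in which the tool goes at most 50 mm and 8.59 degrees, less where a joint would pass 70% of its speed; a pose out of reach is approached as far as the arm can. A call with a gripper value outside its range is refused whole. OPENING is the opening, from -1 (shut) to 1 (fully open), set as the call begins (- or left out, the last holds). The fingers move at their own pace and stop on an object; FORCE is the grip in N (left out, the last holds). Time passes only in rows, so rows that do not move let the fingers close, or fill a call up. It gives the time, the measured TCP pose, the force and the opening at its end, in the units of the state.
- r.state(): the state, without advancing time (a new reading comes with each control period).
- cams.read_camera(name): name is "scene" or "top" or "wrist"; returns a dict with "pixels" (420x560x3 uint8, red, green, blue), "z_map" (420x560 float32, m along the optical axis (not along the pixel's ray), 0 where there is no reading), "camera_matrix" (3x3 intrinsics, pixels), "xyz" and "rotation" of the camera in the world. Camera axes: x right, y up, looking along -z (the intrinsics and any distortion apply to the point x, -y, -z); pixel columns grow to the right and rows downward; lengths in m; the calibration is good to about 2 mm. The wrist camera is an equidistant fisheye: a pixel r from the principal point sees the ray r / f radians off the axis. A picture is of the moment at which its call begins.
- order.job_done(): hands the job in, once; it reports no verdict.
The state is a dict: "time_s": time; "qpos": joint angles; "qvel": joint speeds; "tau": joint torques, N m; "tcp_pos": TCP position; "ee_rot": TCP orientation; "ft_force": force on the tool from outside, world axes, zero at the start; "wrist_torque": the same for the moment, N m; "gripper_width": finger opening in m.
Only numpy, scipy, OpenCV 4.12 (cv2) and the standard library are available. Lean on these libraries where they do the work, as an engineer would, in place of code of your own. Each camera call takes 0.05 s, during which the arm holds its last target.

## Working session

There is one attempt and no reset: what is moved stays moved. The work goes in short steps, Python scripts to look and compute and a shell command to move; the robot and the scene stay as the last step left them, time stands still between calls to the robot, and variables do not carry over. Pictures are saved under pics/ and viewed, and the job is handed in when it is done.

```bash
mkdir -p pics; cat > h.py <<'E'
import numpy as np, cv2
from cell import r, cams, order
def grab(n,tag):
    c=cams.read_camera(n); cv2.imwrite(f'pics/{tag}.png',c['pixels'][:,:,::-1]); np.savez(f'pics/{tag}.npz',**c); return c
def ray(c,u,v,fish=False):
    K=c['camera_matrix']; x=(u-K[0,2])/K[0,0]; y=(v-K[1,2])/K[1,1]
    if fish:
        t=np.hypot(x,y); s=np.sin(t)/t if t>1e-9 else 1; d=np.array([x*s,-y*s,-np.cos(t)])
    else: d=np.array([x,-y,-1.])
    R=np.array(c['rotation']); R=R if R.shape==(3,3) else __import__('scipy.spatial.transform',fromlist=['Rotation']).Rotation.from_quat(R).as_matrix()
    return np.array(c['xyz']),R@d
def onz(c,u,v,z,fish=False):
    o,d=ray(c,u,v,fish); return o+d*(z-o[2])/d[2]
def dep(c,u,v):
    o,d=ray(c,u,v); return o+d*c['z_map'][int(round(v)),int(round(u))]
E
python3 - <<'E'
from h import *
s=r.state()
for k,v in s.items(): print(k,np.round(v,4))
for n in ['scene','top','wrist']:
    c=grab(n,n+'0'); print(n,c['xyz'],np.round(c['rotation'],3).tolist(),np.round(c['camera_matrix'],1).tolist(),c.keys())
E
```

```text
time_s 0.0
qpos [-1.2939  0.3843  0.0164  1.3712 -0.0063  1.3882 -0.0465]
qvel [-0.0011 -0.0002  0.0009 -0.0001 -0.0025  0.0006  0.001 ]
tau [ 7.00000e-04 -6.27602e+01  8.44600e-01 -3.71813e+01  1.66000e-02
  1.41000e-02 -0.00000e+00]
tcp_pos [0.2081 0.5888 0.2492]
ee_rot [ 1.691e-01  9.856e-01 -1.000e-03 -1.000e-04]
ft_force [ 1.6077 -0.1044  0.9266]
wrist_torque [ 0.038   0.0286 -0.005 ]
gripper_width 0.0854
scene [1.22826685 0.61627623 1.18938109] [0.131, 0.309, 0.862, 0.38] [[545.5, 0.0, 276.2], [0.0, 545.5, 212.5], [0.0, 0.0, 1.0]] dict_keys(['pixels', 'z_map', 'camera_matrix', 'xyz', 'rotation'])
top [0.46630085 0.01079941 1.14440655] [-0.033, 0.03, 0.715, -0.697] [[433.8, 0.0, 282.9], [0.0, 433.8, 210.4], [0.0, 0.0, 1.0]] dict_keys(['pixels', 'z_map', 'camera_matrix', 'xyz', 'rotation'])
wrist [0.14598835 0.61288358 0.37227047] [-0.11, -0.077, 0.572, 0.809] [[325.2, 0.0, 277.0], [0.0, 325.2, 210.5], [0.0, 0.0, 1.0]] dict_keys(['pixels', 'z_map', 'camera_matrix', 'xyz', 'rotation'])
```

View pics/scene0.png

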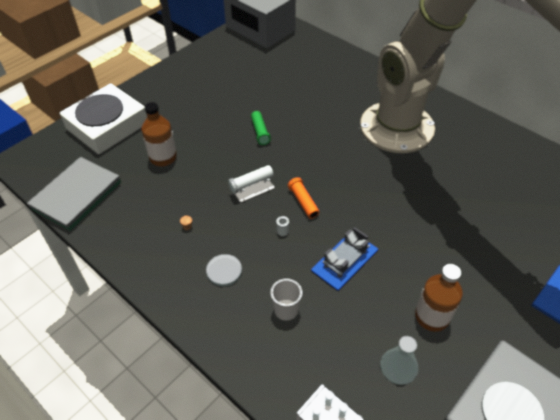

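View pics/top0.png

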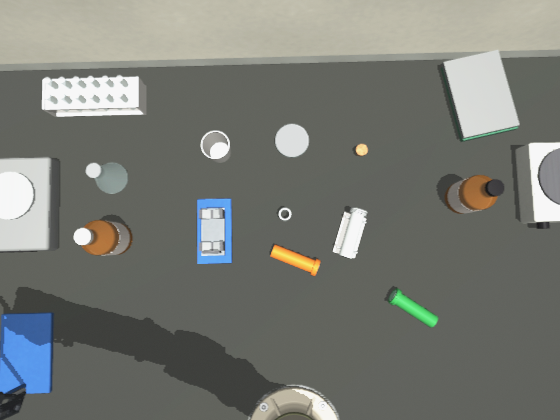

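View pics/wrist0.png

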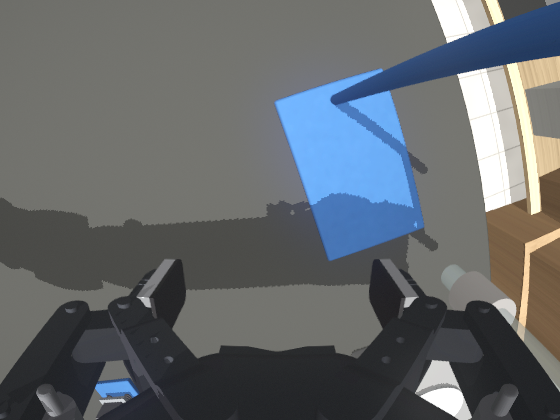

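Candidates shaped like the barrel: silver one, scene (251,180) / top (350,233), lying on the white wire rest. Orange: scene (303,197) / top (295,260). Green: scene (260,127) / top (413,308). The silver one fits, being aluminium and on the rest. I'll confirm it in enlarged crops.

```bash
python3 - <<'E'
import cv2,numpy as np
a=cv2.imread('pics/top0.png');b=cv2.imread('pics/scene0.png')
R=lambda i,s:cv2.resize(i,s,interpolation=cv2.INTER_CUBIC)
t=np.hstack([R(a[195:275,310:390],(400,400)),R(a[190:270,175:255],(400,400))]);cv2.imwrite('pics/crop_top.png',t)
t=np.hstack([R(b[150:210,220:280],(400,400)),R(b[220:295,308:383],(400,400))]);cv2.imwrite('pics/crop_scene.png',t)
E
```

```text
(no output)
```

View pics/crop_top.png

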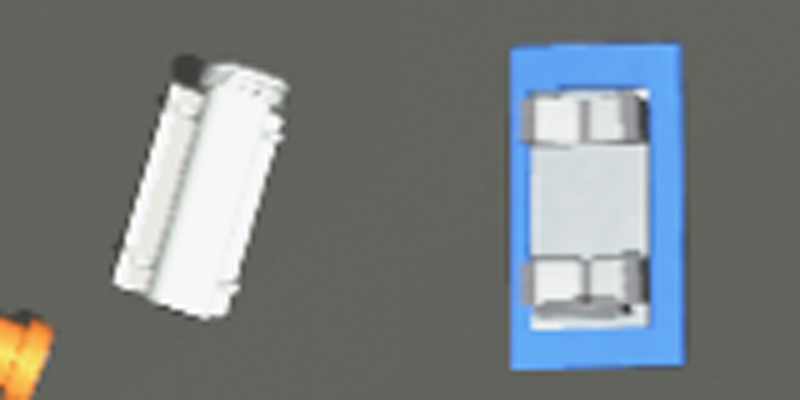

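View pics/crop_scene.png

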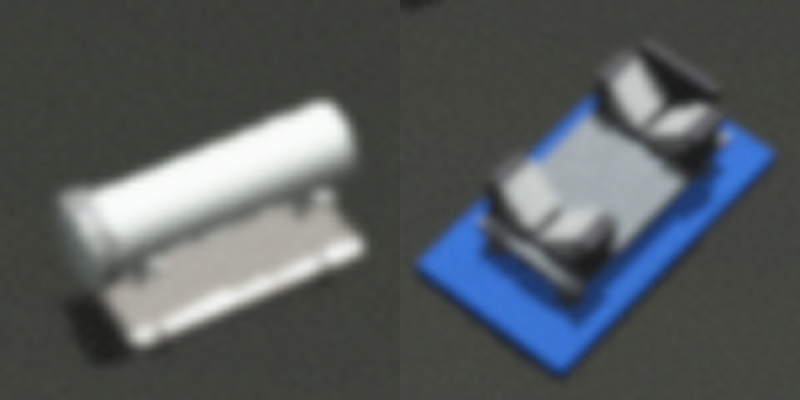

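The crops confirm the silver barrel. Its collar is at the far end (top px ~(359,211), scene ~(233,185)) and its plain end is near the robot (top ~(345,256)). The V-block's stop plate is at its robot-side end (top ~(212,252)), so the groove's +x points away from the robot. Next I measure both.

```bash
cat > meas.py <<'E'
from h import *
T=dict(np.load('pics/top0.npz'));S=dict(np.load('pics/scene0.npz'))
def mask_blue(c,box):
    h=cv2.cvtColor(c['pixels'],cv2.COLOR_RGB2HSV); m=((h[...,0]>100)&(h[...,0]<125)&(h[...,1]>120)&(h[...,2]>60)).astype(np.uint8)
    z=np.zeros_like(m);a,b,d,e=box;z[b:e,a:d]=m[b:e,a:d];return z
print('depth noise check bench',[dep(T,u,v)[2].round(4) for u,v in [(160,260),(250,300),(320,180)]],[dep(S,u,v)[2].round(4) for u,v in [(200,300),(330,300)]])
for nm,c,b in (('T',T,(185,190,245,275)),('S',S,(300,220,390,300))):
    m=mask_blue(c,b); p=np.argwhere(m)[:,::-1].astype(np.float32)
    rc=cv2.minAreaRect(cv2.convexHull(p.astype(np.int32)))
    w=np.array([onz(c,u,v,.01)[:2] for u,v in p])
    # rectangle in world
    rw=cv2.minAreaRect((w*1000).astype(np.float32)); print(nm,'blue rect world mm',np.round(rw[0],1),np.round(rw[1],1),round(rw[2],2))
# barrel bright
def mb(c,box,zlo=.03):
    a,b,d,e=box;out=[]
    for v in range(b,e):
        for u in range(a,d):
            q=dep(c,u,v)
            if q[2]>zlo: out.append(q)
    return np.array(out)
for nm,c,b in (('T',T,(325,200,375,265)),('S',S,(222,155,282,205))):
    q=mb(c,b,.048); 
    xy=(q[:,:2]*1000).astype(np.float32); rw=cv2.minAreaRect(xy)
    q2=q[q[:,2]>np.percentile(q[:,2],60)]
    print(nm,'barrel',len(q),'rect',np.round(rw[0],1),np.round(rw[1],1),round(rw[2],2),'maxz',q[:,2].max().round(4),np.percentile(q[:,2],90).round(4))
for nm,c,b in (('T',T,(185,190,245,275)),('S',S,(300,220,390,300))):
    q=mb(c,b,.045);rw=cv2.minAreaRect((q[:,:2]*1000).astype(np.float32))
    print(nm,'V parts',len(q),np.round(rw[0],1),np.round(rw[1],1),round(rw[2],2),'z',np.percentile(q[:,2],[50,90,99]).round(4))
E
python3 meas.py
```

```text
depth noise check bench [np.float64(0.0006), np.float64(-0.0031), np.float64(-0.0)] [np.float64(0.002), np.float64(-0.0012)]
T blue rect world mm [519.5 195.1] [ 89.5 169.6] 89.56
S blue rect world mm [522.9 196.1] [ 93.4 174.5] 89.56
T barrel 686 rect [ 477.5 -111.4] [104.1 222.2] 30.35 maxz 1.1444 0.0642
S barrel 458 rect [875.6 194.2] [1093.2  122.2] 43.74 maxz 1.1894 0.0651
T V parts 426 [518.1 119.5] [109.5 214.4] 1.59 z [0.0579 0.0706 1.1444]
S V parts 553 [866.7 355. ] [882. 134.] 27.22 z [0.058  0.0747 1.1894]
```

```bash
cat > m2.py <<'E'
from meas import *
print('----')
for nm,c,b in (('T',T,(325,200,375,265)),('S',S,(222,155,282,205))):
    q=mb(c,b,.052); q=q[q[:,2]<.08]
    q=q[q[:,2]>.054]
    d=np.linalg.svd(q[:,:2]-q[:,:2].mean(0),full_matrices=False)[2][0]; d*=np.sign(d[0]); n=np.array([-d[1],d[0]])
    m=q[:,:2].mean(0); s=(q[:,:2]-m)@d; t=(q[:,:2]-m)@n
    print(nm,len(q),'mean',m.round(4),'yaw',np.degrees(np.arctan2(d[1],d[0])).round(2),'s',s.min().round(4),s.max().round(4),'t',t.min().round(4),t.max().round(4),'z',np.percentile(q[:,2],[50,80,98]).round(4))
    rr=cv2.minAreaRect((q[:,:2]*1000).astype(np.float32));print(rr)
# two-view: plane-homography outlines at z=.046 with silhouettes
E
python3 m2.py | sed -n '/----/,$p'
```

```text
----
T 585 mean [ 0.5043 -0.1575] yaw -18.36 s -0.0638 0.0603 t -0.0202 0.0189 z [0.0597 0.0625 0.0673]
((502.5351257324219, -157.34042358398438), (39.077186584472656, 124.00887298583984), 71.34735107421875)
S 363 mean [ 0.512 -0.156] yaw -18.26 s -0.0679 0.0587 t -0.023 0.0163 z [0.0606 0.0637 0.0682]
((508.0038757324219, -153.29380798339844), (38.92943572998047, 126.82621765136719), 67.07576751708984)
```

```bash
python3 - <<'E'
from h import *
c=dict(np.load('pics/wrist0.npz'))
for u,v in ((277,210),(277,100),(100,210),(277,400),(277,320)): print(u,v,onz(c,u,v,0.0,True).round(3), ray(c,u,v,True)[1].round(3))
E
python3 -m pendant '[{"dx":-2.1,"dy":-1.8,"dz":-0.2},{"dx":-2.1,"dy":-1.8},{"dx":-2.1,"dy":-1.8},{"dx":-2.1,"dy":-1.8},{"dx":-2.1,"dy":-1.8},{"dx":-2.1,"dy":-1.8},{"dx":-2.1,"dy":-1.8},{"dx":-2.1,"dy":-1.8}]' 1
python3 -m pendant '[{"dx":-2.1,"dy":-1.8},{"dx":-2.1,"dy":-1.8},{"dx":-2.1,"dy":-1.8},{"dx":-2.1,"dy":-1.8},{"dx":-2.1,"dy":-1.8},{"dx":-2.1,"dy":-1.8},{"dx":-2.1,"dy":-1.8},{"dx":0}]'
python3 -c "
from h import *
grab('wrist','w1')"
```

```text
277 210 [0.242 0.578 0.   ] [ 0.249 -0.09  -0.964]
277 100 [0.121 0.621 0.   ] [-0.067  0.022 -0.998]
100 210 [0.164 0.358 0.   ] [ 0.04  -0.565 -0.824]
277 400 [0.547 0.47  0.   ] [ 0.709 -0.252 -0.658]
277 320 [0.389 0.526 0.   ] [ 0.537 -0.191 -0.822]invalid input at $[0]: expected keys dx, dy, dz, roll
invalid input at $[0]: expected keys dx, dy, dz, roll
```

View pics/w1.png

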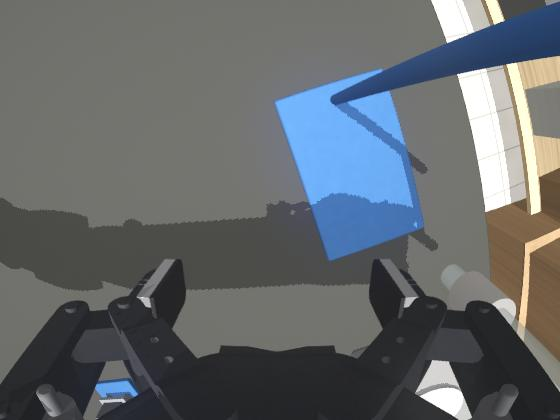

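```bash

python3 -m pendant '[{"dx":-2.1,"dy":-1.8,"dz":-0.5,"roll":0},{"dx":-2.1,"dy":-1.8,"dz":0,"roll":0},{"dx":-2.1,"dy":-1.8,"dz":0,"roll":0},{"dx":-2.1,"dy":-1.8,"dz":0,"roll":0},{"dx":-2.1,"dy":-1.8,"dz":0,"roll":0},{"dx":-2.1,"dy":-1.8,"dz":0,"roll":0},{"dx":-2.1,"dy":-1.8,"dz":0,"roll":0},{"dx":-2.1,"dy":-1.8,"dz":0,"roll":0}]' 1
```

```text
time_s: 1.0
tcp_pos: [0.3191, 0.3963, 0.2551]
ee_rot: [0.169, 0.986, -0.0, -0.0]
ft_force: [-0.4, -0.1, -0.3]
gripper_width: 0.0852
```

```bash

python3 -m pendant '[{"dx":-2,"dy":-3,"dz":0,"roll":0},{"dx":-3.5,"dy":-3,"dz":0,"roll":0},{"dx":-4.5,"dy":-2.6,"dz":0,"roll":0},{"dx":-4.5,"dy":-1,"dz":0,"roll":0},{"dx":-4.5,"dy":0,"dz":0,"roll":0},{"dx":-4.5,"dy":0,"dz":0,"roll":0},{"dx":-4.5,"dy":0,"dz":0,"roll":0},{"dx":-3,"dy":0,"dz":0,"roll":0}]'
python3 -c "
from h import *
grab('wrist','w1')"
```

```text
time_s: 1.8
tcp_pos: [0.58, 0.2031, 0.2548]
ee_rot: [0.17, 0.985, -0.001, 0.0]
ft_force: [-0.8, 0.2, -0.3]
gripper_width: 0.0857
```

View pics/w1.png

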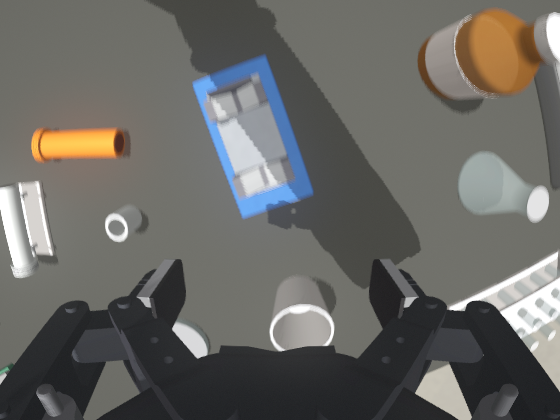

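The V-block is at px ~(253,137), blue base corners about (195,82), (266,56), (313,193), (244,217), and its stop is at the upper end (240,95). The beaker is at (302,330).

```bash
cat > m3.py <<'E'
from h import *
c=dict(np.load('pics/w1.npz'))
h=cv2.cvtColor(c['pixels'],cv2.COLOR_RGB2HSV); m=((h[...,0]>100)&(h[...,0]<125)&(h[...,1]>110)&(h[...,2]>50)); m[:, :185]=0;m[230:]=0;m[:,330:]=0
p=np.argwhere(m)[:,::-1]
w=np.array([onz(c,u,v,.01,True)[:2] for u,v in p]); rw=cv2.minAreaRect((w*1000).astype(np.float32)); print('blue',rw, cv2.boxPoints(rw).round(1).tolist())
for n,(u,v) in dict(beaker_rim=(302,330)).items(): print(n,onz(c,u,v,.085,True).round(3))
# depth-based for fisheye: z along axis
def depf(u,v):
    o,d=ray(c,u,v,True); K=c['camera_matrix'];t=np.hypot((u-K[0,2])/K[0,0],(v-K[1,2])/K[1,1]); return o+d*c['z_map'][v,u]/np.cos(t)
Q=np.array([depf(u,v) for v in range(50,225) for u in range(190,320)])
q=Q[(Q[:,2]>.044)&(Q[:,2]<.085)]
rw=cv2.minAreaRect((q[:,:2]*1000).astype(np.float32)); print('V parts',rw,np.percentile(q[:,2],[50,90,99]).round(4), 'bench',np.median(Q[Q[:,2]<.006][:,2]).round(4))
np.save('pics/q1.npy',q)
st=q[q[:,2]>.066]; print('stop',len(st),st.min(0).round(4),st.max(0).round(4),st.mean(0).round(4))
v=q[(q[:,2]<.064)]
for lo,hi in ((.467,.493),(.548,.576)):
    a=v[(v[:,0]>lo)&(v[:,0]<hi)]; 
    for zb in (.046,.05,.054,.058): 
        b=a[abs(a[:,2]-zb)<.002]; L=b[b[:,1]>.196];R=b[b[:,1]<=.196]; print(lo,zb,len(L),len(R),np.median(L[:,1]).round(4),np.median(R[:,1]).round(4),((np.median(L[:,1])+np.median(R[:,1]))/2).round(4))
o=cv2.resize(c['pixels'][45:230,185:325,::-1],None,fx=3.2,fy=3.2,interpolation=cv2.INTER_CUBIC);cv2.imwrite('pics/w1c.png',o)
E
python3 m3.py
```

```text
blue ((524.2973022460938, 195.60797119140625), (89.45360565185547, 171.4595947265625), 89.72991943359375) [[438.3999938964844, 151.3000030517578], [609.7999877929688, 150.5], [610.2000122070312, 239.89999389648438], [438.79998779296875, 240.6999969482422]]
beaker_rim [0.731 0.18  0.085]
V parts ((518.4133911132812, 196.27931213378906), (110.44476318359375, 60.367393493652344), 0.18581625819206238) [0.0582 0.0698 0.0723] bench -0.0007
stop 315 [0.4631 0.1744 0.0662] [0.4699 0.2183 0.0736] [0.4669 0.1966 0.071 ]
0.467 0.046 94 101 0.2033 0.1894 0.1963
0.467 0.05 89 108 0.2072 0.1856 0.1964
0.467 0.054 101 108 0.2111 0.1816 0.1963
0.467 0.058 160 176 0.2164 0.1767 0.1966
0.548 0.046 86 99 0.203 0.1894 0.1962
0.548 0.05 80 97 0.2068 0.1856 0.1962
0.548 0.054 86 111 0.2106 0.1816 0.1961
0.548 0.058 167 167 0.2163 0.1761 0.1962
```

View pics/w1c.png

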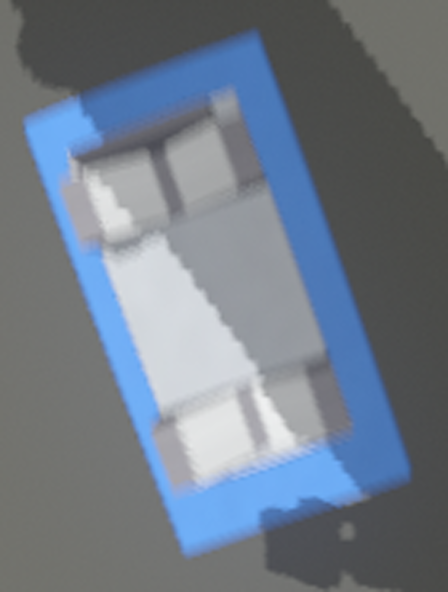

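```bash

python3 -m pendant '[{"dx":-1.2,"dy":-4.3,"dz":0,"roll":-0.02},{"dx":-1.2,"dy":-4.3,"dz":0,"roll":0},{"dx":-1.2,"dy":-4.3,"dz":0,"roll":0},{"dx":-1.2,"dy":-4.3,"dz":0,"roll":0},{"dx":-1.2,"dy":-4.3,"dz":0,"roll":0},{"dx":-1.2,"dy":-4.3,"dz":0,"roll":0},{"dx":-1.2,"dy":-4.3,"dz":0,"roll":0},{"dx":-1.2,"dy":-4.3,"dz":0,"roll":0}]'
cat > m4.py <<'E'
from h import *
import sys
c=grab('wrist',sys.argv[1])
K=c['camera_matrix'];o,_=ray(c,1,1,True)
V,U=np.mgrid[0:290,0:560]
Q=[];PX=[]
for u,v in zip(U.ravel(),V.ravel()):
    z=c['z_map'][v,u]
    if z<=0: continue
    o,d=ray(c,u,v,True);t=np.hypot((u-K[0,2])/K[0,0],(v-K[1,2])/K[1,1]);Q.append(o+d*z/np.cos(t))
Q=np.array(Q); 
c0=np.array([.498,-.154]); m=(np.hypot(*(Q[:,:2]-c0).T)<.1)&(Q[:,2]<.09)
print('bench',np.median(Q[m&(Q[:,2]<.004)][:,2]).round(4))
q=Q[m&(Q[:,2]>.048)]
from scipy.optimize import least_squares
# plain-part cylinder fit r=17mm
def res(p,q):
    d=np.array([np.cos(p[2]),np.sin(p[2])]);n=np.array([-d[1],d[0]]);t=(q[:,:2]-p[:2])@n
    return np.hypot(t,q[:,2]-p[3])-.017
p=np.array([*c0,np.radians(-18.3),.046])
for k in range(3):
    d=np.array([np.cos(p[2]),np.sin(p[2])]);s=(q[:,:2]-c0)@d
    a=q[(s>-.05)&(s<.04)]
    p=least_squares(lambda x:res(np.array([x[0]*-np.sin(p[2])+c0[0],x[0]*np.cos(p[2])+c0[1],x[1],x[2]]),a),[0,p[2],p[3]],loss='soft_l1',f_scale=.002).x
    p=np.array([p[0]*-np.sin(p[1])+c0[0],p[0]*np.cos(p[1])+c0[1],p[1],p[2]])
d=np.array([np.cos(p[2]),np.sin(p[2])]);s=(q[:,:2]-p[:2])@d;r_=res(p,q)
b=abs(r_)<.003
print('axis pt',p[:2].round(4),'yaw',np.degrees(p[2]).round(2),'axis z',p[3].round(4),'rms',np.sqrt((r_[b]**2).mean()).round(4),len(q))
n=np.array([-d[1],d[0]]);tt=(q[:,:2]-p[:2])@n;e=(abs(tt)<.02)
print('s range',np.percentile(s[e],[0,1,99,100]).round(4))
hi=q[(np.hypot(tt,q[:,2]-p[3])>.0195)];sh=(hi[:,:2]-p[:2])@d;print('collar s',np.percentile(sh,[2,10,50,98]).round(4),len(hi))
s0=np.percentile(s[e],0.5);print('mid from plain end',(p[:2]+d*(s0+.056)).round(4),'from collar end',(p[:2]+d*(np.percentile(s[e],99.5)-.068)).round(4))
E
python3 m4.py w2
```

```text
time_s: 2.65
tcp_pos: [0.5593, -0.153, 0.2553]
ee_rot: [0.159, 0.987, 0.0, 0.0]
ft_force: [0.7, 0.7, -1.0]
gripper_width: 0.0858
bench -0.0007
axis pt [ 0.4973 -0.156 ] yaw -18.35 axis z 0.0451 rms 0.0007 4204
s range [-0.0541 -0.0528  0.069   0.0703]
collar s [0.0583 0.0592 0.0637 0.0699] 484
mid from plain end [ 0.4998 -0.1569] from collar end [ 0.4989 -0.1566]
```

View pics/w2.png

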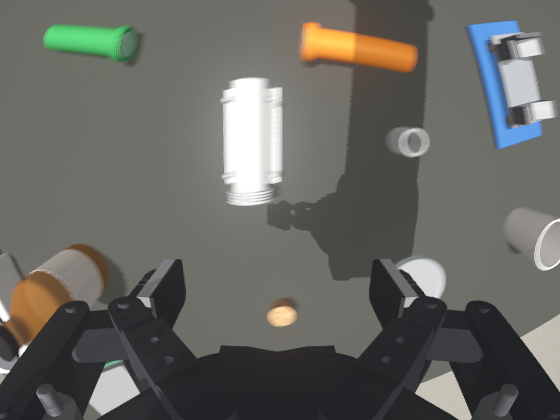

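```bash

python3 -m pendant '[{"dx":1.8,"dy":-0.8,"dz":0,"roll":0},{"dx":1.8,"dy":-0.8,"dz":0,"roll":0},{"dx":2.0,"dy":-0.64,"dz":1,"roll":0},{"dx":0,"dy":0,"dz":3,"roll":0},{"dx":0,"dy":0,"dz":3,"roll":0},{"dx":0,"dy":0,"dz":3,"roll":0},{"dx":0,"dy":0,"dz":0,"roll":0},{"dx":0,"dy":0,"dz":0,"roll":0}]'
python3 -c "
from h import *
grab('wrist','w3')"
```

```text
time_s: 3.5
tcp_pos: [0.4995, -0.155, 0.1557]
ee_rot: [0.159, 0.987, -0.0, -0.0]
ft_force: [-0.2, 0.3, 1.1]
gripper_width: 0.0853
```

View pics/w3.png

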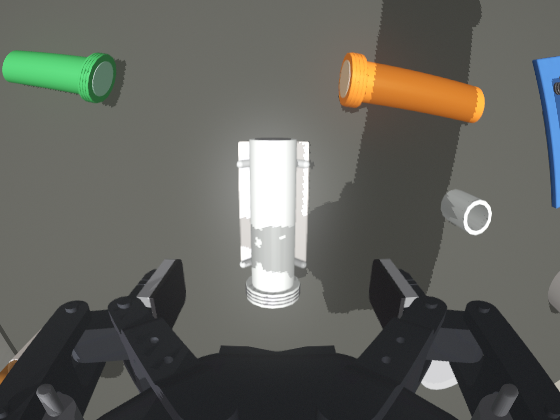

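The barrel (center ~(273,215), plain end up, collar at (272,290)) lies between the jaws.

```bash
python3 m4.py w4
```

```text
bench -0.0007
axis pt [ 0.4972 -0.1562] yaw -18.55 axis z 0.0449 rms 0.0006 6821
s range [-0.0543 -0.0537  0.0585  0.0625]
collar s [0.0575 0.0579 0.0586 0.0635] 124
mid from plain end [ 0.4992 -0.1569] from collar end [ 0.4887 -0.1534]
```

```bash

python3 -m pendant '[{"dx":0,"dy":-0.16,"dz":2.5,"roll":0},{"dx":0,"dy":0,"dz":2.5,"roll":0},{"dx":0,"dy":0,"dz":2.5,"roll":0},{"dx":0,"dy":0,"dz":2,"roll":0},{"dx":0,"dy":0,"dz":1.4,"roll":0},{"dx":0,"dy":0,"dz":0,"roll":0},{"dx":0,"dy":0,"dz":0,"roll":0},{"dx":0,"dy":0,"dz":0,"roll":0}]'
python3 -m pendant '[{"dx":0,"dy":0,"dz":0,"roll":0},{"dx":0,"dy":0,"dz":0,"roll":0},{"dx":0,"dy":0,"dz":0,"roll":0},{"dx":0,"dy":0,"dz":0,"roll":0},{"dx":0,"dy":0,"dz":0,"roll":0},{"dx":0,"dy":0,"dz":0,"roll":0},{"dx":0,"dy":0,"dz":0,"roll":0},{"dx":0,"dy":0,"dz":0,"roll":0}]' -1 30
```

```text
time_s: 4.4
tcp_pos: [0.5001, -0.157, 0.0477]
ee_rot: [0.159, 0.987, 0.0, 0.001]
ft_force: [1.1, -1.5, 0.5]
gripper_width: 0.0854
time_s: 5.2
tcp_pos: [0.4988, -0.1583, 0.0467]
ee_rot: [0.16, 0.987, -0.001, 0.0]
ft_force: [-1.8, -4.3, 4.3]
gripper_width: 0.0329
```

```bash

python3 -m pendant '[{"dx":0,"dy":0,"dz":-0.5,"roll":0},{"dx":0,"dy":0,"dz":-1,"roll":0},{"dx":0,"dy":0,"dz":-1.5,"roll":0},{"dx":0,"dy":0,"dz":-2,"roll":0},{"dx":0,"dy":0,"dz":-2,"roll":0},{"dx":0,"dy":0,"dz":-2,"roll":0},{"dx":0,"dy":0,"dz":-1,"roll":0},{"dx":0,"dy":0,"dz":0,"roll":0}]'
python3 -c "
from h import *
grab('wrist','w5');grab('scene','s5')
i=cv2.imread('pics/s5.png')[100:240,180:360];cv2.imwrite('pics/s5c.png',cv2.resize(i,None,fx=3.5,fy=3.5,interpolation=cv2.INTER_CUBIC))"
```

```text
time_s: 6.0
tcp_pos: [0.5001, -0.1566, 0.1479]
ee_rot: [0.159, 0.987, 0.0, 0.002]
ft_force: [-0.8, 0.1, -1.2]
gripper_width: 0.0331
```

View pics/w5.png

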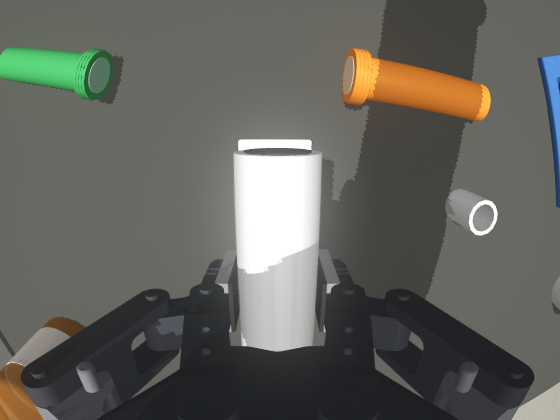

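View pics/s5c.png

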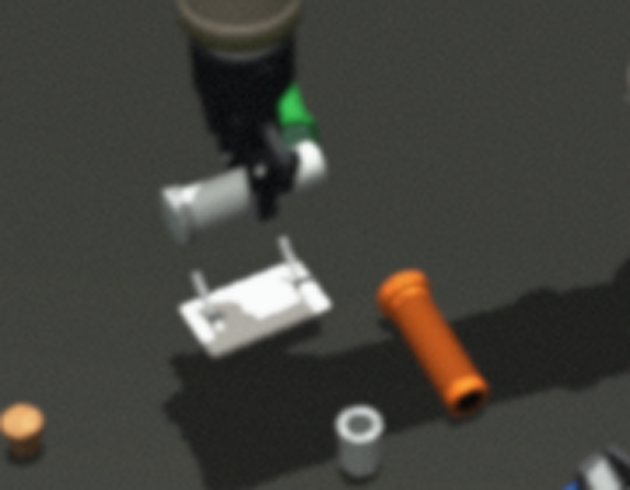

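The barrel is held and off the rest: its plain end is at (277,152) in the wrist view, and it is level in the scene crop. Next I measure its pose in the grip.

```bash
cat > m5.py <<'E'
from h import *
import sys
from scipy.optimize import least_squares
from scipy.spatial.transform import Rotation as Ro
def run(c,s,u0=225,u1=330,v0=140,v1=340):
    K=c['camera_matrix'];Q=[]
    for v in range(v0,v1):
        for u in range(u0,u1):
            z=c['z_map'][v,u]
            if z<=0: continue
            o,d=ray(c,u,v,True);t=np.hypot((u-K[0,2])/K[0,0],(v-K[1,2])/K[1,1]);Q.append(o+d*z/np.cos(t))
    Q=np.array(Q);R=Ro.from_quat(s['ee_rot']).as_matrix();P=(Q-s['tcp_pos'])@R
    P=P[(abs(P[:,1])<.0168)&(P[:,2]<.01)&(P[:,2]>-.022)]
    f=lambda p:np.hypot(P[:,1]-p[0]-p[1]*P[:,0],P[:,2]-p[2]-p[3]*P[:,0])-.017
    k=least_squares(f,[0,0,0,0],loss='soft_l1',f_scale=.001)
    p=k.x;b=abs(k.fun)<.002
    print('n',len(P),'in tool: y0 %.4f yaw %.4f z0 %.4f pitch %.4f'%tuple(p),'x range',np.percentile(P[b,0],[0.5,50,99.8,100]).round(4),'rms',k.fun[b].std().round(4))
    end=np.array([np.percentile(P[b,0],99.8),0,0]);end[1]=p[0]+p[1]*end[0];end[2]=p[2]+p[3]*end[0]
    print('plain end world',(R@end+s['tcp_pos']).round(4),'tcp',np.round(s['tcp_pos'],4),'toolx',R[:,0].round(4),'tooly',R[:,1].round(4),'toolz',R[:,2].round(4))
if __name__=='__main__': 
    s=r.state();c=dict(np.load(f'pics/{sys.argv[1]}.npz'))
    run(c,s)
E
python3 m5.py w5
```

```text
n 15688 in tool: y0 0.0015 yaw 0.0081 z0 -0.0001 pitch 0.0048 x range [-0.0226  0.0225  0.0544  0.0547] rms 0.0005
plain end world [ 0.4479 -0.1374  0.1457] tcp [ 0.4989 -0.1563  0.1459] toolx [-9.494e-01  3.139e-01  5.000e-04] tooly [3.139e-01 9.494e-01 2.000e-04] toolz [-4.e-04  4.e-04 -1.e+00]
```

```bash

python3 -m pendant '[{"dx":0,"dy":0,"dz":-0.5,"roll":-0.08},{"dx":0,"dy":0,"dz":0,"roll":-0.08},{"dx":0,"dy":0,"dz":0,"roll":-0.08},{"dx":0,"dy":0,"dz":0,"roll":-0.078},{"dx":0,"dy":2,"dz":0,"roll":0},{"dx":0,"dy":4,"dz":0,"roll":0},{"dx":0,"dy":4,"dz":0,"roll":0},{"dx":0,"dy":4,"dz":0,"roll":0}]'
python3 -m pendant '[{"dx":-1,"dy":4,"dz":0,"roll":0},{"dx":-1,"dy":4,"dz":0,"roll":0},{"dx":-0.8,"dy":4,"dz":0,"roll":0},{"dx":0,"dy":4,"dz":0,"roll":0},{"dx":0,"dy":3,"dz":0,"roll":0},{"dx":0,"dy":2.2,"dz":0,"roll":0},{"dx":0,"dy":0,"dz":0,"roll":0},{"dx":0,"dy":0,"dz":0,"roll":0}]'
python3 -c "
from h import *
grab('wrist','w6');grab('top','t6');grab('scene','s6')
i=cv2.imread('pics/s6.png')[170:310,270:430];cv2.imwrite('pics/s6c.png',cv2.resize(i,None,fx=3.5,fy=3.5,interpolation=cv2.INTER_CUBIC))"; python3 m5.py w6
```

```text
time_s: 6.9
tcp_pos: [0.4983, -0.0153, 0.15]
ee_rot: [0.001, 1.0, -0.0, -0.001]
ft_force: [1.3, 0.5, -0.9]
gripper_width: 0.0328
time_s: 7.7
tcp_pos: [0.5269, 0.1953, 0.1498]
ee_rot: [0.0, 1.0, -0.001, -0.001]
ft_force: [-0.6, -0.1, -1.6]
gripper_width: 0.033
n 15413 in tool: y0 0.0026 yaw 0.0061 z0 0.0029 pitch 0.0010 x range [-0.0209  0.024   0.0559  0.0561] rms 0.0005
plain end world [0.4719 0.1968 0.1479] tcp [0.5277 0.1936 0.1508] toolx [-1.0e+00  3.9e-03  8.0e-04] tooly [ 0.0039  1.     -0.001 ] toolz [-8.e-04 -1.e-03 -1.e+00]
```

View pics/w6.png

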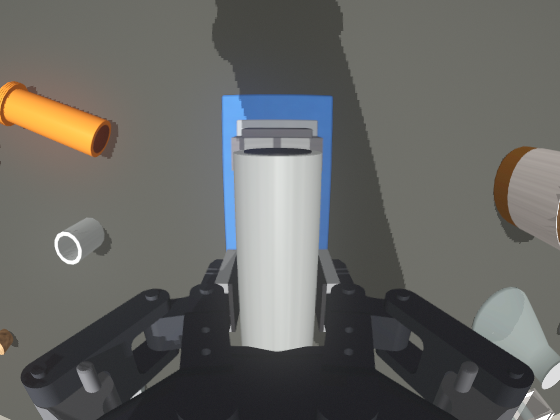

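View pics/s6c.png

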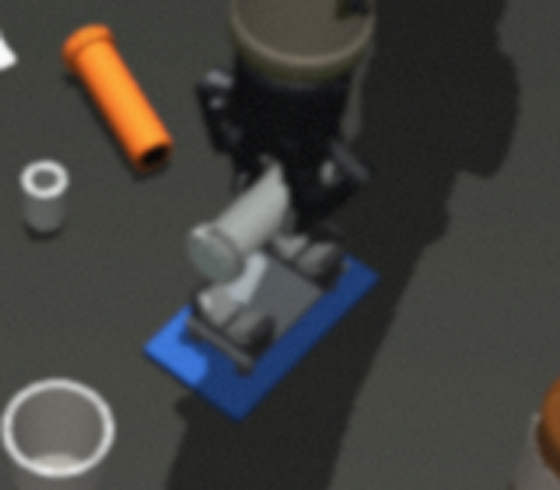

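In the wrist view the barrel axis (u≈277.5) matches the base and stop centre (u≈277), and its plain end is 2–3 mm short of the stop. I'll back off 2 mm more and descend.

```bash

python3 -m pendant '[{"dx":-0.2,"dy":0,"dz":1,"roll":0},{"dx":0,"dy":0,"dz":1.5,"roll":0},{"dx":0,"dy":0,"dz":1.5,"roll":0},{"dx":0,"dy":0,"dz":1.5,"roll":0},{"dx":0,"dy":0,"dz":1,"roll":0},{"dx":0,"dy":0,"dz":0.7,"roll":0},{"dx":0,"dy":0,"dz":0,"roll":0},{"dx":0,"dy":0,"dz":0,"roll":0}]'
python3 -c "
from h import *
grab('wrist','w7')
i=cv2.imread('pics/w7.png')[50:350,130:430];cv2.imwrite('pics/w7c.png',cv2.resize(i,None,fx=2,fy=2,interpolation=cv2.INTER_CUBIC))"; python3 m5.py w7
```

```text
time_s: 8.65
tcp_pos: [0.53, 0.1952, 0.0796]
ee_rot: [0.001, 1.0, 0.0, 0.0]
ft_force: [0.5, -0.1, -0.2]
gripper_width: 0.033
n 15772 in tool: y0 0.0010 yaw 0.0066 z0 0.0023 pitch 0.0012 x range [-0.022   0.0234  0.0553  0.0555] rms 0.0005
plain end world [0.4749 0.1968 0.0775] tcp [0.5302 0.1954 0.0799] toolx [-1.0e+00  1.9e-03 -9.0e-04] tooly [1.9e-03 1.0e+00 4.0e-04] toolz [ 9.e-04  4.e-04 -1.e+00]
```

View pics/w7c.png

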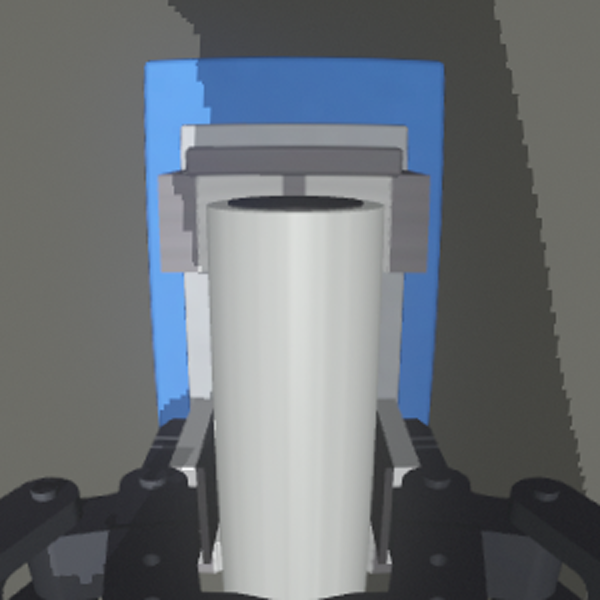

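Well centred: barrel at u=295, stop 295.5, V seam ~294. Lowering slowly.

```bash

python3 -m pendant '[{"dx":0,"dy":0,"dz":0.4,"roll":0},{"dx":0,"dy":0,"dz":0.4,"roll":0},{"dx":0,"dy":0,"dz":0.2,"roll":0},{"dx":0,"dy":0,"dz":0.1,"roll":0},{"dx":0,"dy":0,"dz":0.1,"roll":0},{"dx":0,"dy":0,"dz":0,"roll":0},{"dx":0,"dy":0,"dz":0,"roll":0},{"dx":0,"dy":0,"dz":0,"roll":0}]'
for i in 1 2 3; do python3 -c "
from h import *
s=r.state();print(np.round(s['ft_force'],2),np.round(s['tcp_pos'],4))"; done
```

```text
time_s: 9.5
tcp_pos: [0.5298, 0.1953, 0.0674]
ee_rot: [0.001, 1.0, 0.0, 0.0]
ft_force: [-0.5, 0.3, -1.2]
gripper_width: 0.0329
[-0.47  0.34 -1.18] [0.5298 0.1953 0.0674]
[-0.47  0.34 -1.18] [0.5298 0.1953 0.0674]
[-0.47  0.34 -1.18] [0.5298 0.1953 0.0674]
```

```bash

python3 -m pendant '[{"dx":0,"dy":0,"dz":0.05,"roll":0},{"dx":0,"dy":0,"dz":0.05,"roll":0},{"dx":0,"dy":0,"dz":0.05,"roll":0},{"dx":0,"dy":0,"dz":0.05,"roll":0},{"dx":0,"dy":0,"dz":0,"roll":0},{"dx":0,"dy":0,"dz":0,"roll":0},{"dx":0,"dy":0,"dz":0,"roll":0},{"dx":0,"dy":0,"dz":0,"roll":0}]'

```

```text
time_s: 10.3
tcp_pos: [0.5297, 0.1952, 0.0654]
ee_rot: [0.001, 1.0, -0.0, 0.0]
ft_force: [-0.6, -1.0, 2.3]
gripper_width: 0.0331
```

Contact has begun. Next I slide toward the stop, watching the force.

```bash

python3 -m pendant '[{"dx":0.1,"dy":0,"dz":0,"roll":0},{"dx":0.1,"dy":0,"dz":0,"roll":0},{"dx":0.1,"dy":0,"dz":0,"roll":0},{"dx":0.05,"dy":0,"dz":0,"roll":0},{"dx":0,"dy":0,"dz":0,"roll":0},{"dx":0,"dy":0,"dz":0,"roll":0},{"dx":0,"dy":0,"dz":0,"roll":0},{"dx":0,"dy":0,"dz":0,"roll":0}]'
python3 -c "
from h import *
grab('wrist','w8')
i=cv2.imread('pics/w8.png')[50:350,130:430];cv2.imwrite('pics/w8c.png',cv2.resize(i,None,fx=2,fy=2,interpolation=cv2.INTER_CUBIC))"; python3 m5.py w8
```

```text
time_s: 11.1
tcp_pos: [0.5263, 0.1951, 0.0653]
ee_rot: [0.001, 1.0, -0.0, 0.0]
ft_force: [1.6, -2.2, 1.1]
gripper_width: 0.033
n 16691 in tool: y0 0.0011 yaw 0.0052 z0 0.0019 pitch 0.0091 x range [-0.0223  0.0238  0.0597  0.0601] rms 0.0005
plain end world [0.4666 0.1966 0.0629] tcp [0.5263 0.1951 0.0653] toolx [-1.      0.0019  0.    ] tooly [ 1.9e-03  1.0e+00 -1.0e-04] toolz [-0.e+00 -1.e-04 -1.e+00]
```

View pics/w8c.png

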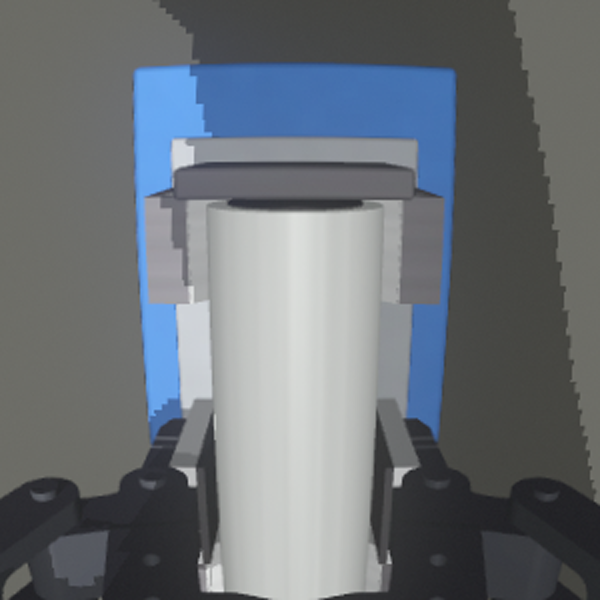

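Almost at the stop: barrel end at v~205 and stop edge at v~200 in the crop.

```bash

python3 -m pendant '[{"dx":0.05,"dy":0,"dz":0,"roll":0},{"dx":0.05,"dy":0,"dz":0,"roll":0},{"dx":0,"dy":0,"dz":0,"roll":0},{"dx":0,"dy":0,"dz":0,"roll":0},{"dx":0,"dy":0,"dz":0,"roll":0},{"dx":0,"dy":0,"dz":0,"roll":0},{"dx":0,"dy":0,"dz":0,"roll":0},{"dx":0,"dy":0,"dz":0,"roll":0}]'

```

```text
time_s: 11.95
tcp_pos: [0.5253, 0.1952, 0.0654]
ee_rot: [0.001, 1.0, -0.0, 0.0]
ft_force: [3.9, -3.1, 2.2]
gripper_width: 0.0331
```

```bash

python3 -m pendant '[{"dx":0.05,"dy":-0.05,"dz":0,"roll":0},{"dx":0,"dy":-0.03,"dz":0,"roll":0},{"dx":0,"dy":0,"dz":0.05,"roll":0},{"dx":0,"dy":0,"dz":0.05,"roll":0},{"dx":0,"dy":0,"dz":0,"roll":0},{"dx":0,"dy":0,"dz":0,"roll":0},{"dx":0,"dy":0,"dz":0,"roll":0},{"dx":0,"dy":0,"dz":0,"roll":0}]'

```

```text
time_s: 12.75
tcp_pos: [0.5248, 0.195, 0.0645]
ee_rot: [0.001, 1.0, 0.0, 0.0]
ft_force: [2.9, 2.2, 4.0]
gripper_width: 0.0331
```

```bash

python3 -m pendant '[{"dx":0,"dy":0.03,"dz":0.05,"roll":0},{"dx":0,"dy":0,"dz":0.05,"roll":0},{"dx":0,"dy":0,"dz":0.05,"roll":0},{"dx":0,"dy":0,"dz":0.05,"roll":0},{"dx":0,"dy":0,"dz":0,"roll":0},{"dx":0,"dy":0,"dz":0,"roll":0},{"dx":0,"dy":0,"dz":0,"roll":0},{"dx":0,"dy":0,"dz":0,"roll":0}]'

```

```text
time_s: 13.55
tcp_pos: [0.5248, 0.195, 0.0625]
ee_rot: [0.001, 1.0, 0.0, 0.0]
ft_force: [3.0, 2.0, 5.6]
gripper_width: 0.033
```

```bash

python3 -m pendant '[{"dx":0,"dy":0.03,"dz":0.05,"roll":0},{"dx":0,"dy":0,"dz":0.05,"roll":0},{"dx":0,"dy":0,"dz":0.05,"roll":0},{"dx":0,"dy":0,"dz":0.05,"roll":0},{"dx":0,"dy":0,"dz":0.05,"roll":0},{"dx":0,"dy":0,"dz":0,"roll":0},{"dx":0,"dy":0,"dz":0,"roll":0},{"dx":0,"dy":0,"dz":0,"roll":0}]'

```

```text
time_s: 14.35
tcp_pos: [0.5248, 0.195, 0.0602]
ee_rot: [0.001, 1.0, 0.0, 0.0]
ft_force: [2.0, 0.1, 8.7]
gripper_width: 0.0329
```

```bash

python3 -m pendant '[{"dx":0,"dy":0,"dz":0.05,"roll":0},{"dx":0,"dy":0,"dz":0.02,"roll":0},{"dx":0,"dy":0,"dz":0,"roll":0},{"dx":0,"dy":0,"dz":0,"roll":0},{"dx":0,"dy":0,"dz":0,"roll":0},{"dx":0,"dy":0,"dz":0,"roll":0},{"dx":0,"dy":0,"dz":0,"roll":0},{"dx":0,"dy":0,"dz":0,"roll":0}]'
cat > m6.py <<'E'
from h import *
c=grab('wrist','w9');grab('scene','s9')
i=cv2.imread('pics/w9.png')[50:350,130:430];cv2.imwrite('pics/w9c.png',cv2.resize(i,None,fx=2,fy=2,interpolation=cv2.INTER_CUBIC))
i=cv2.imread('pics/s9.png')[170:310,270:430];cv2.imwrite('pics/s9c.png',cv2.resize(i,None,fx=3.5,fy=3.5,interpolation=cv2.INTER_CUBIC))
def cloud(c,us,vs):
    K=c['camera_matrix'];Q=[]
    for v in vs:
        for u in us:
            z=c['z_map'][v,u]
            if z<=0: continue
            o,d=ray(c,u,v,True);t=np.hypot((u-K[0,2])/K[0,0],(v-K[1,2])/K[1,1]);Q.append(o+d*z/np.cos(t))
    return np.array(Q)
for t in ('w8','w9'):
    Q=cloud(dict(np.load(f'pics/{t}.npz')),range(190,365),range(70,210))
    sup=Q[(abs(Q[:,0]-.481)<.012)&(abs(abs(Q[:,1]-.196)-.026)<.005)&(Q[:,2]>.03)]
    blue=Q[(abs(Q[:,1]-.196)<.04)&(Q[:,2]<.02)&(Q[:,0]<.46)]
    stop=Q[(Q[:,2]>.045)&(Q[:,0]<.475)&(abs(Q[:,1]-.196)<.02)]
    print(t,'support side z pct',np.percentile(sup[:,2],[50,80,95]).round(4),'stop top z',np.percentile(stop[stop[:,0]<.468][:,2],[50,90]).round(4),'blue z',np.median(blue[:,2]).round(4))
s=r.state();print(np.round(s['ft_force'],2),np.round(s['tcp_pos'],4))
E
python3 m6.py
```

```text
time_s: 15.15
tcp_pos: [0.5249, 0.195, 0.0596]
ee_rot: [0.001, 1.0, 0.0, 0.0]
ft_force: [0.7, -1.3, 8.5]
gripper_width: 0.0331
w8 support side z pct [0.0602 0.0608 0.0613] stop top z [0.0711 0.072 ] blue z 0.009
w9 support side z pct [0.0547 0.0552 0.0558] stop top z [0.0656 0.0665] blue z 0.009
[1.88 0.58 8.98] [0.5248 0.1949 0.0596]
```

```bash
python3 m5.py w9
```

```text
n 16757 in tool: y0 0.0011 yaw 0.0047 z0 0.0018 pitch 0.0099 x range [-0.022   0.0239  0.0597  0.0601] rms 0.0006
plain end world [0.4651 0.1965 0.0572] tcp [0.5248 0.1949 0.0596] toolx [-1.0e+00  1.8e-03 -2.0e-04] tooly [1.8e-03 1.0e+00 1.0e-04] toolz [ 2.e-04  1.e-04 -1.e+00]
```

View pics/w9c.png

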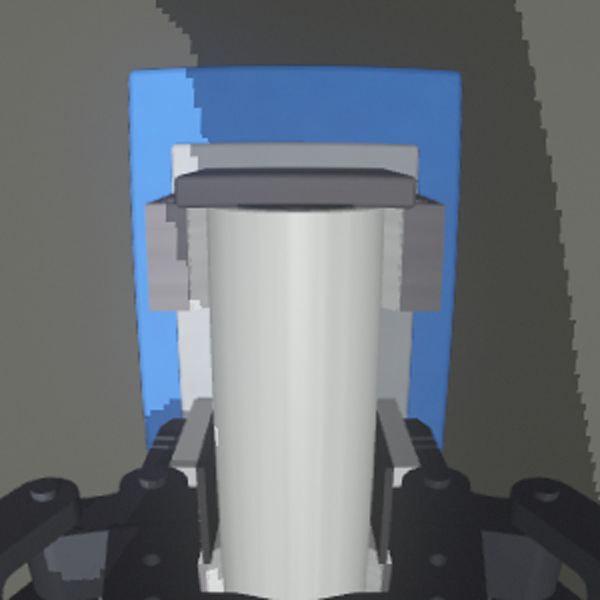

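View pics/s9c.png

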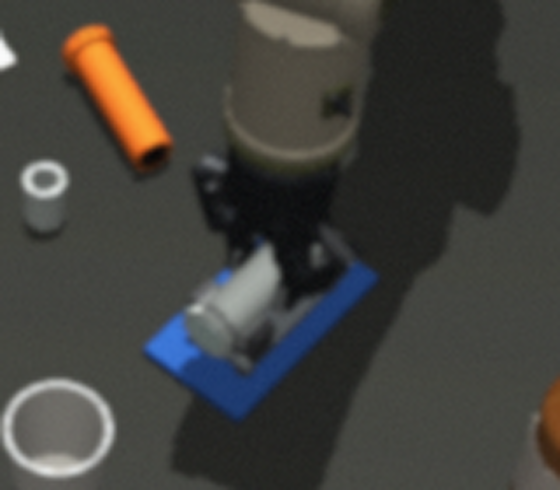

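Saddle down about 5.6 mm (support tops 60.8 → 55.2 mm), sideways force near zero (-1.3 to +0.6 N), 8.5–9.0 N down, plain end at the stop. Handing in.

```bash
python3 -c "
from h import *
print(order.job_done()); s=r.state();print(s['time_s'],np.round(s['ft_force'],2),np.round(s['tcp_pos'],4),s['gripper_width'])"
```

```text
the job is handed in; nothing more can be done
None
the job is handed in; nothing more can be done
```

I lifted the silver barrel off its wire rest and laid it lengthwise in the V-block. I slid its plain end up to the stop and pressed it down while still gripped. The job was handed in at about 15 s, with the arm still holding it pressed there. No verdict was reported.

**Last checks before handing in:**
- **Saddle:** the tops of the V supports went from 60.8 to 55.2 mm in the wrist depth, so it is about 5.6 mm down.
- **Forces:** about 8.5–9.0 N upward on the tool. The sideways force read -1.3 to +0.6 N, near zero, so both faces should be carrying the barrel. That is inferred from the wrist force; I had no direct reading of the face contacts.
- **Alignment:** the barrel and stop centres agreed within about 1 pixel in the picture, and the barrel's axis is within about 0.005 rad of the gripper's.
- **End stop:** the plain end is within about 1 mm of it, calculated from the tool position.
- **Bystanders:** the parts of the last pictures that I looked at showed nothing moved, but I did not measure each one.

**Checks that disagreed:**
- The wrist camera put the gripped barrel 1–2.6 mm to one side of the jaw centre. I took that as calibration error and centred by the force readings instead.
- The camera fit for the plain end also picked up the top of the stop, so I did not use it once the barrel was close.

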